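Stop button check at the bench: press, twist out, reset

TASK

Check the emergency stop on the yellow-topped station: press the red mushroom button straight in until it latches, then push one of its ears round clockwise, as its arrows show, until it lets go and springs fully out again. After that press the blue reset button fully in and let it come back. Never press the green start button nor press blue while the stop is in, and leave the tools, tin and tape lying around where they are.

Things in the scene. Friction and masses are not known exactly. Their poses are not given: they have to be found in the camera images.
- stop_station: Stop station fixed to the bench: grey box with yellow lid, 114 x 114 mm, lid top 55 mm above the bench; origin under its centre, on the button's axis, z up.
- stop_crown (a point): Centre of the top of the red mushroom head, 93 mm above the bench when out. Head 62 mm across, flat crown 38 mm across with white clockwise arrows, two ears on opposite sides (112 mm over both tips). z axis: the button's axis, up; y axis: toward the left ear, turning with the head.
- stop_ear_left (a point): Centre of the ear on the head's +y side, 44 mm from the axis: an upright lug 16 mm wide along the turn, 16 mm high, round tip 56 mm from the axis. Ear centre 78 mm above the bench when out, about 68 mm latched; open gap between ear and lid. Clockwise it moves toward the head's +x side.
- stop_ear_right (a point): Centre of the like ear on the -y side, 44 mm from the axis; clockwise it moves toward the head's -x side.
- stop_press (a joint): How far the mushroom head is in, m: 0 out, 0.012 fully in (solid stop), about 0.010 latched. Pressing it in takes about 5 to 7 N; go on until it stops, straight down; a spring of 2 to 5 N pushes it out when it is let go.
- stop_twist (a joint): Turn of the mushroom head, rad, clockwise from above: 0 at rest, stop at 1.2. A light spring (about 0.02 Nm, less than 1 N at an ear) turns it back to 0. Latched, the head is let go and springs out at about 0.5 rad; it cannot be turned the other way.
- reset_button_top (a point): Centre of the top of the blue reset push button, 32 mm across, 63 mm above the bench, standing 9 mm proud of its black bezel on a small box fixed to the bench (64 x 64 mm, 42 mm high, white lid). It springs back when released.
- reset_button (a joint): How far the blue button is in, m: 0 out, 0.005 fully in (about 5 N).
- start_button_top (a point): Centre of the top of the green start push button, which must not be pressed; same size and box as the blue one. The blue and the green box may stand on either side of the stop station.
- start_button (a joint): How far the green button is in, m: 0 out, 0.005 fully in.
- screw_tin: Green and white striped tin, 70 mm across, 62 mm high, loose; origin under its centre.
- spanner: Steel combination spanner lying flat, 27 x 135 x 8 mm, loose; origin at its underside's centre.
- insulation_tape: Roll of black tape lying flat, 62 mm across, 19 mm high, loose; origin under its centre.
- stubby: Short screwdriver with green handle lying on the bench, 32 x 94 x 35 mm, loose; origin at its underside's centre.

How it is judged:
By the outcome, as a careful person would: the job done as asked, in the order asked, and still so for the second after the job is handed in, with the robot touching nothing.
It also fails if it takes over 48 s, if anything falls off the work surface, if the arm or the gripper's body presses on something with over 40 N, if the wrist force passes 120 N, or if a joint passes its speed limit or range.

ROBOT

A 6-joint arm with a two-finger parallel gripper is mounted at the origin on a cart in front of the work surface, level with it; the furniture and walls round the work are solid. World frame = base frame: x ahead of the robot, y to its left, z up, the work surface at z = 0. Lengths are in m, angles in degrees, forces in N, time in s.
With the tool pointing down it reaches from about 0.35 to 0.875 m from the base axis. Payload 4.2 kg.
Tool frame: the origin (TCP) lies midway between the tips of the shut fingers; the grasp point (between the pads) lies 19 mm behind it; z points along the fingers, y is the line along which they close (so a half turn about z gives the same grasp; the last joint's range is limited). The gripper opens to 87 mm and grips with 3 to 60 N. Pads are 19 mm wide; open, the fingers measure 117 mm over their backs; the gripper's body (75 mm by 190 mm) begins 51 mm behind the grasp point.
Start: joints at [87.181, 22.042, 0.453, 0, -68.411, -14.817], TCP at [0.189, 0.596, 0.196] pointing down, gripper open.
Joint ranges: [-179.83, 179.83], [-69.29, 118.12], [-61.27, 80.66], [-181.25, 117.63], [-171.15, -9.14], [-177.46, 177.46]. Speed limits (degrees/s): [159.86, 159.86, 180, 180, 180, 180].

INTERFACE

Orientations are given as a 3x3 rotation matrix whose columns are the frame's x, y, z axes.
In Python, from station import read_state, capture, calibration, job_done gives the robot as it stands.
- The arm moves only by the tool apply_moves, never from a script. Its argument "targets" is a list of rows, each an object with "linear": the shift along the tool's x, y, z in mm, a list of three; "twist": the turn about the tool's z in degrees. A call has 1 to 20 rows; each row shifts and turns the commanded pose from where the row before left it, along the tool's axes as they then stand; what a row does not reach is not made up. A row lasts 1/10 s, in which the tool goes at most 50 mm and 8.59 degrees, less where a joint would pass 70% of its speed; a pose out of reach is approached as far as the arm can. A call with a gripper value outside its range is refused whole. "hand" is the opening, from 0 (shut) to 1 (fully open), set as the call begins (left out, the last holds). The fingers move at their own pace and stop on an object; "grip_force" is the grip in N (left out, the last holds). Time passes only in rows, so rows that do not move let the fingers close. It gives the time, the measured TCP pose, the force, the opening and the grip force at its end, in the units of the state.
- read_state(): the state, without advancing time (a new reading comes with each control period).
- capture(name): name is "scene" or "side" or "wrist"; returns the picture (400x640x3 uint8, red, green, blue); there is no depth.
- calibration(name): a dict with "fx", "fy", "cx", "cy" (pixels), "extrinsics" (4x4, takes a point from camera to world coordinates). Camera axes: x right, y up, looking along -z (the intrinsics and any distortion apply to the point x, -y, -z); pixel columns grow to the right and rows downward; lengths in m; the calibration is good to about 2 mm. A picture is of the moment at which its call begins: read the wrist's pose just before it. calibration takes no time and is no camera call; for the wrist camera it gives the pose at the moment of the call.
- job_done(): hands the job in; it is judged then, once.
The state is a dict: "t": time; "joints": joint angles; "joint_vel": joint speeds; "effort": joint torques, N m; "tcp_pos": TCP position; "orientation": TCP orientation; "contact_force": force on the tool from outside, world axes, zero at the start; "moment": the same for the moment, N m; "opening": finger opening in m; "grasp_force": force on a finger pad.
Only numpy, scipy, OpenCV 4.12 (cv2) and the standard library are available. Lean on these libraries where they do the work, as an engineer would, in place of code of your own. Each camera call takes 0.05 s, during which the arm holds its last target. There are 200 camera calls.

## Working session

There is one attempt and no reset: what is moved stays moved. The work goes in short steps, Python scripts to look and compute and a tool call to move; the robot and the scene stay as the last step left them, time stands still between calls to the robot, and variables do not carry over. Pictures are saved under pics/ and viewed, at most 13 in all, crops included, and the job is handed in when it is done.

Besides the shell and the picture viewer there is one more tool, called after ">>>" in YAML: its name, and indented under it one key for each argument. apply_moves: Moves the arm, as the interface text tells. Its arguments: {"type":"object","properties":{"targets":{"type":"array","items":{"type":"object","properties":{"linear":{"type":"array","items":{"type":"number"}},"twist":{"type":"number"}}}},"hand":{"type":"number"},"grip_force":{"type":"number"}},"required":["targets"]}

```bash
mkdir -p pics
cat > h.py <<'E'
import numpy as np, cv2
from station import read_state, capture, calibration, job_done
def ray(c,u,v):
    E=np.array(c["extrinsics"]); d=np.array([(u-c["cx"])/c["fx"],-(v-c["cy"])/c["fy"],-1.])
    return E[:3,3],E[:3,:3]@d
def onz(c,u,v,z):
    o,d=ray(c,u,v); return o+d*(z-o[2])/d[2]
def save(n,im): cv2.imwrite(f"pics/{n}.png",im[:,:,::-1])
E
python3 - <<'E'
from h import *
for n in ("scene","side","wrist"):
    c=calibration(n); print(n,{k:(np.round(v,3).tolist()) for k,v in c.items()})
    save(n+"0",capture(n))
s=read_state(); print(s["t"],s["tcp_pos"],np.round(s["orientation"],3))
a=[cv2.imread(f"pics/{n}0.png") for n in("scene","side","wrist")]
g=np.zeros((600,800,3),np.uint8)
cv2.imwrite("pics/all0.png",np.vstack([a[0][:300],a[0][:0]]) if 0 else np.hstack([cv2.resize(np.vstack([a[0],a[1]]),(480,600)),cv2.resize(a[2],(320,200)).copy() if 0 else np.vstack([cv2.resize(a[2],(320,200)),np.zeros((400,320,3),np.uint8)])]))
E
```

```text
scene {'fx': 473.897, 'fy': 473.897, 'cx': 313.351, 'cy': 198.307, 'extrinsics': [[-0.869, 0.374, -0.324, 0.25], [-0.495, -0.674, 0.549, 0.547], [-0.013, 0.637, 0.771, 0.824], [0.0, 0.0, 0.0, 1.0]]}
side {'fx': 391.872, 'fy': 391.872, 'cx': 321.81, 'cy': 198.43, 'extrinsics': [[0.958, 0.096, -0.27, 0.325], [-0.286, 0.373, -0.883, -0.701], [0.016, 0.923, 0.384, 0.419], [0.0, 0.0, 0.0, 1.0]]}
wrist {'fx': 285.56, 'fy': 285.56, 'cx': 313.854, 'cy': 203.802, 'extrinsics': [[-0.303, 0.921, 0.244, 0.257], [-0.953, -0.293, -0.077, 0.575], [0.001, -0.256, 0.967, 0.384], [0.0, 0.0, 0.0, 1.0]]}
0.15 [0.18920247 0.59516032 0.19513236] [[ 0.953 -0.303 -0.   ]
 [-0.303 -0.953 -0.002]
 [ 0.     0.002 -1.   ]]
```

View pics/scene0.png

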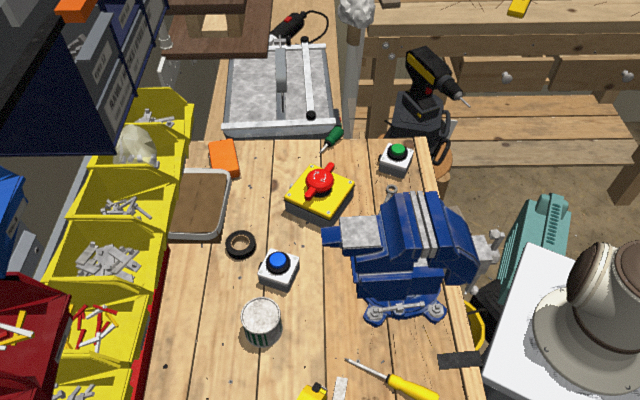

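View pics/wrist0.png

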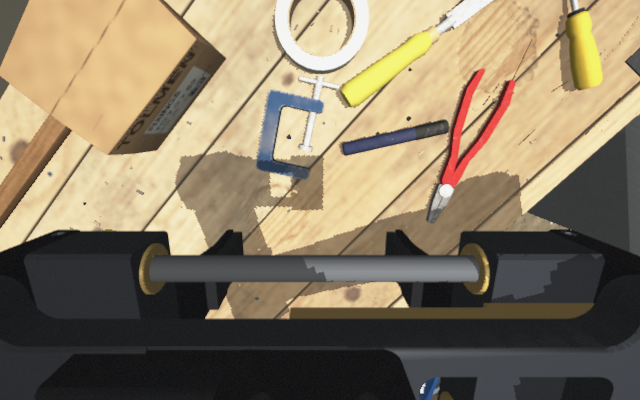

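The scene view shows the stop station at about (320,185), blue button at (278,261), green at (398,151), and a big vise at (410,250) between the robot and the station. The wrist view shows none of the target items.

```bash
cat >> h.py <<'E'
def blobs(im,kind,amin=40):
    h=cv2.cvtColor(im,cv2.COLOR_RGB2HSV); H,S,V=h[...,0].astype(int),h[...,1],h[...,2]
    m={"red":((H<6)|(H>174))&(S>150)&(V>90),"blue":(abs(H-108)<10)&(S>150)&(V>80),"green":(abs(H-62)<14)&(S>120)&(V>60),"yellow":(abs(H-27)<5)&(S>170)&(V>110)}[kind]
    cs,_=cv2.findContours(m.astype(np.uint8),cv2.RETR_EXTERNAL,cv2.CHAIN_APPROX_NONE)
    return [c for c in cs if cv2.contourArea(c)>amin]
E
python3 - <<'E'
from h import *
for n in ("scene","side"):
    im=cv2.imread(f"pics/{n}0.png")[:,:,::-1]; c=calibration(n)
    for k,z in (("red",.08),("blue",.06),("green",.06),("yellow",.055)):
        for b in blobs(im,k):
            x,y,w,h=cv2.boundingRect(b); M=cv2.moments(b); u,v=M["m10"]/M["m00"],M["m01"]/M["m00"]
            p=onz(c,u,v,z)
            if .3<np.hypot(*p[:2])<1: print(n,k,(x,y,w,h),round(u,1),round(v,1),p.round(3))
E
```

```text
scene red (0, 388, 37, 12) 19.5 395.4 [0.761 0.575 0.08 ]
scene red (0, 379, 20, 9) 7.9 382.6 [0.793 0.571 0.08 ]
scene red (130, 330, 18, 70) 135.9 372.8 [0.63  0.461 0.08 ]
scene red (96, 313, 13, 19) 100.4 323.9 [0.74  0.429 0.08 ]
scene red (73, 305, 14, 25) 79.7 314.8 [0.783 0.435 0.08 ]
scene red (0, 295, 70, 92) 34.5 341.8 [0.811 0.505 0.08 ]
scene red (305, 162, 29, 36) 319.2 180.1 [ 0.576 -0.032  0.08 ]
scene blue (401, 307, 20, 10) 411.7 311.3 [0.295 0.142 0.06 ]
scene blue (366, 298, 22, 9) 379.0 302.3 [0.352 0.154 0.06 ]
scene blue (405, 294, 26, 12) 419.2 299.1 [0.292 0.114 0.06 ]
scene blue (405, 267, 39, 12) 425.6 273.0 [0.301 0.058 0.06 ]
scene blue (351, 256, 6, 25) 353.3 266.9 [0.424 0.111 0.06 ]
scene blue (269, 252, 17, 16) 277.2 259.4 [0.556 0.167 0.06 ]
scene blue (321, 227, 20, 16) 330.6 234.2 [0.496 0.066 0.06 ]
scene blue (397, 208, 16, 41) 405.1 231.7 [ 0.371 -0.01   0.06 ]
scene blue (381, 197, 21, 62) 390.3 227.9 [ 0.4   -0.005  0.06 ]
scene blue (405, 193, 17, 55) 412.8 222.8 [ 0.366 -0.038  0.06 ]
scene blue (425, 192, 34, 63) 438.9 219.4 [ 0.323 -0.072 
[... 637 characters left out ...]
-0.036  0.08 ]
side red (294, 156, 89, 32) 335.6 172.1 [0.651 0.245 0.08 ]
side blue (217, 264, 19, 9) 226.7 268.9 [ 0.338 -0.128  0.06 ]
side blue (193, 255, 22, 9) 204.6 259.7 [ 0.304 -0.089  0.06 ]
side blue (206, 205, 47, 49) 226.2 229.6 [0.347 0.017 0.06 ]
side blue (303, 191, 13, 7) 309.2 194.1 [0.555 0.158 0.06 ]
side blue (157, 172, 44, 64) 176.9 195.1 [0.246 0.23  0.06 ]
side blue (174, 152, 97, 51) 220.6 177.4 [0.354 0.333 0.06 ]
side blue (204, 147, 31, 11) 217.7 151.0 [0.36  0.601 0.06 ]
side green (409, 285, 26, 29) 422.2 299.0 [ 0.61  -0.286  0.06 ]
side green (313, 282, 21, 17) 323.0 289.9 [ 0.475 -0.225  0.06 ]
side yellow (311, 218, 69, 34) 344.0 236.7 [ 0.567 -0.063  0.055]
```

View pics/side0.png

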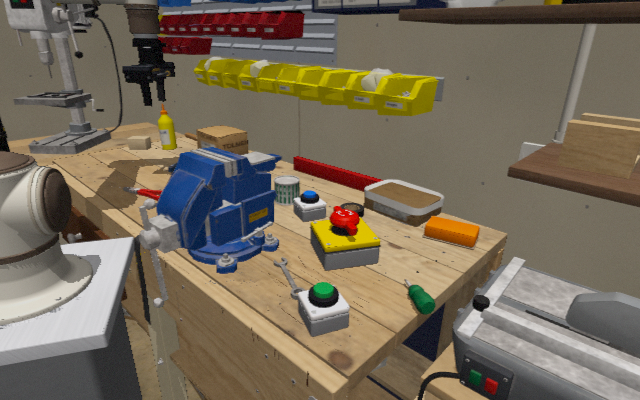

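The side view confirms it: stop at (345,219), blue at (309,194), green at (323,290), spanner at (287,272), stubby at (421,298), and the tall vise at (215,210). Both views agree on the stop (0.577,-0.034) and blue (0.556,0.163). I'll raise the tool and approach via the space above blue, to look with the wrist camera.

>>> apply_moves:
  targets:
    - {"linear":[0,0,-40]}
    - {"linear":[0,0,-40]}
    - {"linear":[0,0,-30]}
    - {"linear":[30,18,0]}
    - {"linear":[30,18,0]}
    - {"linear":[30,18,0]}
    - {"linear":[30,18,0]}
    - {"linear":[30,18,0]}
    - {"linear":[30,18,0]}
    - {"linear":[30,18,0]}
    - {"linear":[30,18,0]}
    - {"linear":[30,18,0]}
    - {"linear":[30,18,0]}
    - {"linear":[30,18,0]}
    - {"linear":[30,18,0]}
    - {"linear":[30,18,0]}
    - {"linear":[30,18,0]}
    - {"linear":[30,18,0]}
    - {"linear":[30,18,0]}
  hand: 0
  grip_force: 20

```text
schema error: expected keys linear, twist
```

>>> apply_moves:
  targets:
    - {"linear":[0,0,-40],"twist":0}
    - {"linear":[0,0,-40],"twist":0}
    - {"linear":[0,0,-30],"twist":0}
    - {"linear":[30,18,0],"twist":0}
    - {"linear":[30,18,0],"twist":0}
    - {"linear":[30,18,0],"twist":0}
    - {"linear":[30,18,0],"twist":0}
    - {"linear":[30,18,0],"twist":0}
    - {"linear":[30,18,0],"twist":0}
    - {"linear":[30,18,0],"twist":0}
    - {"linear":[30,18,0],"twist":0}
    - {"linear":[30,18,0],"twist":0}
    - {"linear":[30,18,0],"twist":0}
    - {"linear":[30,18,0],"twist":0}
    - {"linear":[30,18,0],"twist":0}
    - {"linear":[30,18,0],"twist":0}
    - {"linear":[30,18,0],"twist":0}
    - {"linear":[30,18,0],"twist":0}
    - {"linear":[30,18,0],"twist":0}
  hand: 0
  grip_force: 20

```text
t: 2.05
tcp_pos: [0.5601, 0.1745, 0.3056]
orientation: [[0.953, -0.303, -0.001], [-0.303, -0.953, -0.0], [-0.001, 0.0, -1.0]]
contact_force: [0.1, 1.2, -0.5]
opening: 0.0003
grasp_force: 0.0
```

Run:
```python
from h import *
c=calibration("wrist"); im=capture("wrist"); save("wblue",im)
for k,z in (("blue",.063),("red",.09)):
    for b in blobs(im,k,150):
        (u,v),r=cv2.minEnclosingCircle(b); print(k,cv2.boundingRect(b),onz(c,u,v,z).round(4),(2*r/c["fx"]*(c["extrinsics"][2][3]-z)).round(3) if 0 else round(2*r*(np.array(c["extrinsics"])[2,3]-z)/c["fx"],3))
```

```text
blue (435, 283, 42, 35) [0.2873 0.0093 0.063 ] 0.066
blue (311, 166, 20, 20) [0.5585 0.1655 0.063 ] 0.031
red (414, 100, 81, 44) [ 0.5783 -0.03    0.09  ] 0.118
```

>>> apply_moves:
  targets:
    - {"linear":[12,31,0],"twist":0}
    - {"linear":[12,31,0],"twist":0}
    - {"linear":[12,31,0],"twist":0}
    - {"linear":[12,31,0],"twist":0}
    - {"linear":[12,31,0],"twist":0}
    - {"linear":[12,31,0],"twist":0}
    - {"linear":[0,0,0],"twist":0}

```text
t: 2.8
tcp_pos: [0.5714, -0.0263, 0.3056]
orientation: [[0.952, -0.307, -0.001], [-0.307, -0.952, -0.001], [-0.001, 0.001, -1.0]]
contact_force: [-0.9, 0.6, -1.1]
opening: 0.0005
grasp_force: 0.0
```

Run:
```python
from h import *
s=read_state(); print(s["tcp_pos"],s["contact_force"])
c=calibration("wrist"); im=capture("wrist"); save("wstop",im)
for k,z in (("red",.085),("yellow",.055),("green",.063)):
    for b in blobs(im,k,150):
        (u,v),r=cv2.minEnclosingCircle(b); print(k,cv2.boundingRect(b),round(u),round(v),onz(c,u,v,z).round(4),round(2*r*(np.array(c["extrinsics"])[2,3]-z)/c["fx"],3))
```

```text
[ 0.57137204 -0.02625393  0.30557892] [-0.88106985  0.60717488 -1.09828431]
red (282, 153, 73, 40) 318 173 [ 0.5775 -0.0332  0.085 ] 0.109
red (0, 78, 108, 174) 50 165 [0.7067 0.3293 0.085 ] 0.285
green (441, 185, 21, 20) 451 194 [ 0.479  -0.2184  0.063 ] 0.032
green (407, 74, 36, 24) 424 86 [ 0.6449 -0.2126  0.063 ] 0.059
```

View pics/wstop.png

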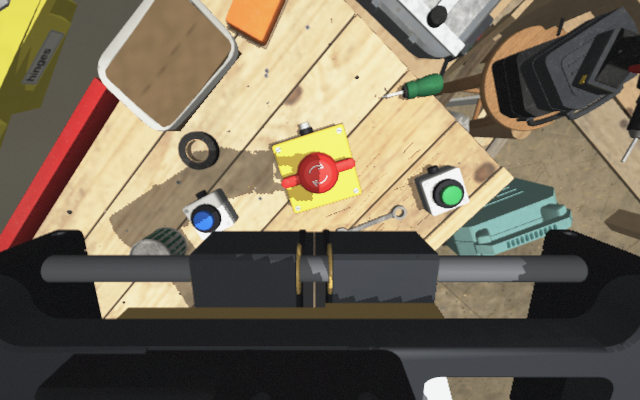

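View pics/wblue.png

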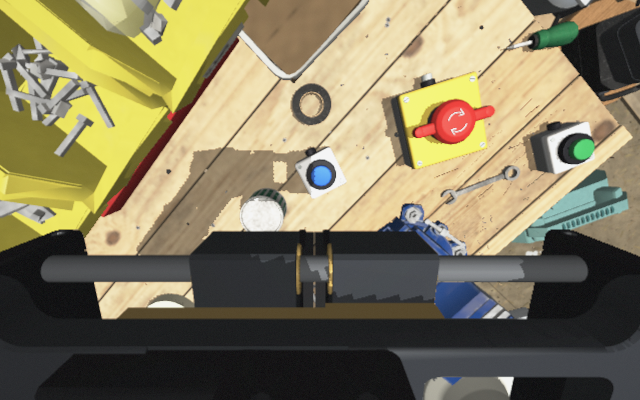

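The station is seen from above: mushroom head at (318,173) with ears at (290,182) and (348,164); blue at (206,219), green at (451,194), spanner at (375,220), stubby at (415,88). The vise is hidden behind the gripper, and in the other picture only its corner shows, at (420,225). Next I'll refine the head centre and ear direction.

Run:
```python
from h import *
c=calibration("wrist"); im=cv2.imread("pics/wstop.png")[:,:,::-1]
b=[b for b in blobs(im,"red",150) if cv2.boundingRect(b)[0]>200][0]
m=np.zeros((400,640),np.uint8); cv2.drawContours(m,[b],-1,255,-1)
d=cv2.distanceTransform(m,cv2.DIST_L2,5); _,r,_,p=cv2.minMaxLoc(d); ys,xs=np.where(d>r-1); u,v=xs.mean(),ys.mean()
print(u,v,r,[onz(c,u,v,z).round(4) for z in(.07,.085)], 'headdiam',2*r*(c["extrinsics"][2][3]-.075)/c["fx"])
h=cv2.cvtColor(im,cv2.COLOR_RGB2HSV); w=((h[...,1]<100)&(h[...,2]>150)&(m>0)); yy,xx=np.where(w); print("arrows",len(xx),onz(c,xx.mean(),yy.mean(),.093).round(4) if len(xx) else None)
P=np.array([onz(c,a[0][0],a[0][1],.086)[:2] for a in b]); C=onz(c,u,v,.082)[:2]
R=np.linalg.norm(P-C,axis=1)
for s in(1,-1):
    q=P[(R>.04)&(np.sign(P[:,1]-C[1])==s)]-C; print("ear",s,R[np.sign(P[:,1]-C[1])==s].max().round(4),np.degrees(np.arctan2(*(s*q.mean(0))[::1])).round(1),q.mean(0).round(4))
s=read_state();print(s["tcp_pos"],s["t"])
```

```text
317.5 172.5 19.575197219848633 [array([ 0.5764, -0.0306,  0.07  ]), array([ 0.5786, -0.0311,  0.085 ])] headdiam 0.05750571995992148
arrows 96 [ 0.577  -0.0316  0.093 ]
ear 1 0.0546 0.6 [0.0005 0.0485]
ear -1 0.0546 0.1 [-0.0001 -0.0482]
[ 0.57147358 -0.02475369  0.3055738 ] 2.85
```

>>> apply_moves:
  targets:
    - {"linear":[7.5,4,0],"twist":0}
    - {"linear":[0,0,0],"twist":-6}
    - {"linear":[0,0,30],"twist":-6}
    - {"linear":[0,0,30],"twist":-6}
    - {"linear":[0,0,30],"twist":0}
    - {"linear":[0,0,30],"twist":0}
    - {"linear":[0,0,30],"twist":0}
    - {"linear":[0,0,25],"twist":0}
    - {"linear":[0,0,15],"twist":0}
    - {"linear":[0,0,10],"twist":0}
    - {"linear":[0,0,0],"twist":0}
    - {"linear":[0,0,0],"twist":0}

```text
t: 4.05
tcp_pos: [0.5785, -0.029, 0.1066]
orientation: [[1.0, 0.007, 0.001], [0.007, -1.0, -0.0], [0.001, 0.0, -1.0]]
contact_force: [-0.5, 0.0, 0.7]
opening: 0.0004
grasp_force: 0.0
```

Run:
```python
from h import *
s=read_state();print(s["tcp_pos"],s["t"],np.round(s["orientation"],3),s["contact_force"])
```

```text
[ 0.57847596 -0.02896879  0.10656603] 4.05 [[ 1.     0.007  0.001]
 [ 0.007 -1.    -0.   ]
 [ 0.001  0.    -1.   ]] [-0.54629756  0.02519253  0.71639652]
```

>>> apply_moves:
  targets:
    - {"linear":[-1,2,5],"twist":0}
    - {"linear":[0,0,5],"twist":0}
    - {"linear":[0,0,3],"twist":0}
    - {"linear":[0,0,3],"twist":0}
    - {"linear":[0,0,3],"twist":0}
    - {"linear":[0,0,3],"twist":0}
    - {"linear":[0,0,1],"twist":0}
    - {"linear":[0,0,0],"twist":0}

```text
t: 4.85
tcp_pos: [0.5766, -0.0315, 0.0827]
orientation: [[1.0, 0.006, -0.0], [0.006, -1.0, -0.0], [-0.0, 0.0, -1.0]]
contact_force: [0.7, -0.3, -0.5]
opening: 0.0002
grasp_force: 0.0
```

>>> apply_moves:
  targets:
    - {"linear":[0,0,1],"twist":0}
    - {"linear":[0,0,1],"twist":0}
    - {"linear":[0,0,0],"twist":0}

```text
t: 5.15
tcp_pos: [0.5767, -0.0314, 0.0809]
orientation: [[1.0, 0.006, -0.0], [0.006, -1.0, 0.0], [-0.0, -0.0, -1.0]]
contact_force: [-0.7, -0.5, 0.6]
opening: 0.0006
grasp_force: 0.0
```

Run:
```python
from h import *
s=read_state();print(s["tcp_pos"],s["t"],s["contact_force"],s["moment"],s["opening"])
a=capture("side");b=capture("scene");save("sp",a);save("cp",b)
cv2.imwrite("pics/press.png",np.hstack([cv2.resize(a[150:270,280:420],None,fx=2.8,fy=2.8),cv2.resize(b[120:240,250:390],None,fx=2.8,fy=2.8)])[:,:,::-1])
```

```text
[ 0.57666344 -0.03142063  0.08087314] 5.15 [-0.68585075 -0.45480006  0.61911019] [-0.01735655 -0.00347194 -0.00611995] 0.0006148870207895842
```

View pics/press.png

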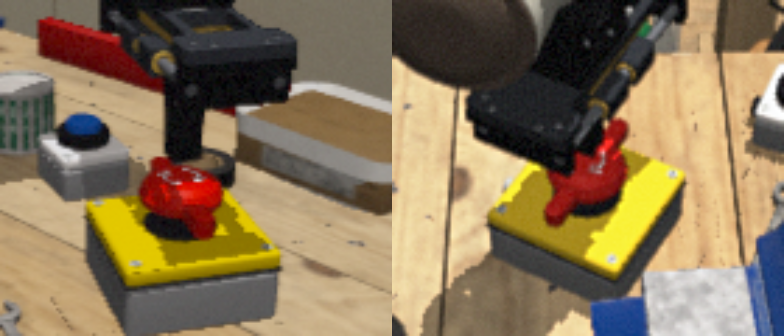

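The finger shows in the side crop with its tip at about (180,160), at or behind the rear edge of the head (head centre about (182,190)). The crown's arrows are visible and no force is felt. I'll check the projection of the reported TCP in both views.

Run:
```python
from h import *
s=read_state();T=np.array(s["tcp_pos"]);print(np.round(s["orientation"],4).tolist())
def proj(c,P):
    E=np.array(c["extrinsics"]); q=E[:3,:3].T@(P-E[:3,3]); return np.array([c["cx"]+c["fx"]*q[0]/-q[2],c["cy"]-c["fy"]*q[1]/-q[2]])
out=[]
for n,f,x0,y0 in(("side","sp",300,180),("scene","cp",270,140)):
    c=calibration(n); im=cv2.imread(f"pics/{f}.png")
    cr=cv2.resize(im[y0:y0+75,x0:x0+100],None,fx=4,fy=4,interpolation=cv2.INTER_CUBIC)
    for P,col in((T,(0,255,0)),(T+[0,0,.03],(255,255,0)),(T-[0,0,.0257],(255,0,255))):
        p=proj(c,P); print(n,p.round(1)); cv2.circle(cr,tuple(int(t) for t in (p-[x0,y0])*4),3,col,-1)
    out.append(cr)
cv2.imwrite("pics/proj.png",np.hstack(out))
for n,f,f0 in(("side","sp","side0"),("scene","cp","scene0")):
    for g in(f0,f):
        for b in blobs(cv2.imread(f"pics/{g}.png")[:,:,::-1],"red",60):
            r=cv2.boundingRect(b)
            if 295<r[0]<360 and 155<r[1]<240: print(n,g,r)
```

```text
[[1.0, 0.0064, 0.0001], [0.0064, -1.0, 0.0], [0.0001, -0.0, -1.0]]
side [343.9 217.4]
side [344.5 203.8]
side [343.5 228.9]
scene [318.9 179.7]
scene [318.8 170. ]
scene [318.9 187.7]
side side0 (330, 206, 29, 29)
side sp (330, 206, 29, 29)
scene scene0 (305, 162, 29, 36)
scene cp (305, 162, 29, 38)
```

View pics/proj.png

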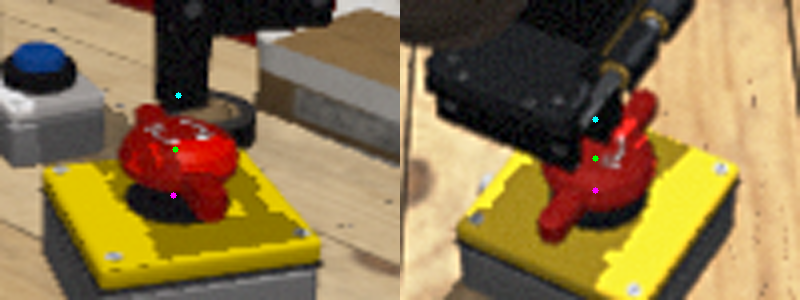

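The projected TCP (green dot) falls inside the red head, yet the head has not moved. The visible fingertip ends higher, at about side pixel (345,206) and scene pixel (320,175). I'll triangulate the tip.

Run:
```python
from h import *
def tri(p,q):
    o1,d1=ray(calibration("side"),*p);o2,d2=ray(calibration("scene"),*q)
    d1/=np.linalg.norm(d1);d2/=np.linalg.norm(d2)
    t=np.linalg.lstsq(np.c_[d1,-d2],o2-o1,rcond=None)[0]; a,b=o1+d1*t[0],o2+d2*t[1]
    return ((a+b)/2).round(4),round(np.linalg.norm(a-b),4)
print("tip",tri((345.5,206.7),(320,175)))
a,b=[cv2.imread(f"pics/{x}.png")[:,:,::-1] for x in("side0","scene0")]
def ctr(im,k,box):
    for c in blobs(im,k,30):
        r=cv2.boundingRect(c)
        if box[0]<r[0]<box[1] and box[2]<r[1]<box[3]: M=cv2.moments(c);return M["m10"]/M["m00"],M["m01"]/M["m00"]
print("red",tri(ctr(a,"red",(320,340,200,215)),ctr(b,"red",(300,310,155,170))))
print("blue",tri(ctr(a,"blue",(300,308,185,195)),ctr(b,"blue",(265,275,245,256))))
print("green",tri(ctr(a,"green",(310,320,275,290)),ctr(b,"green",(388,395,140,150))))
s=read_state();print(s["t"],s["joints"])
```

```text
tip (array([ 0.5762, -0.0296,  0.1018]), np.float64(0.0078))
red (array([ 0.5775, -0.0331,  0.0785]), np.float64(0.001))
blue (array([0.5573, 0.1653, 0.0569]), np.float64(0.0007))
green (array([ 0.4762, -0.221 ,  0.0569]), np.float64(0.0002))
5.25 [ 1.29442701e+01  2.36062663e+01 -1.51728334e+01  1.86207675e-03
 -5.12142683e+01  7.74220363e+01]
```

The visible tip is at z ≈ 0.10, about 20 mm above the reported TCP. I'll go on down by feel.

>>> apply_moves:
  targets:
    - {"linear":[0,0,2],"twist":0}
    - {"linear":[0,0,2],"twist":0}
    - {"linear":[0,0,2],"twist":0}
    - {"linear":[0,0,0],"twist":0}

```text
t: 5.65
tcp_pos: [0.5764, -0.0314, 0.0745]
orientation: [[1.0, 0.006, -0.001], [0.006, -1.0, -0.0], [-0.001, 0.0, -1.0]]
contact_force: [-0.4, 0.7, 0.1]
opening: 0.0007
grasp_force: 0.0
```

>>> apply_moves:
  targets:
    - {"linear":[0,0,1.5],"twist":0}
    - {"linear":[0,0,1.5],"twist":0}
    - {"linear":[0,0,0],"twist":0}

```text
t: 5.95
tcp_pos: [0.5765, -0.0314, 0.0717]
orientation: [[1.0, 0.006, -0.0], [0.006, -1.0, -0.0], [-0.0, 0.0, -1.0]]
contact_force: [-0.5, -0.2, -0.3]
opening: 0.0004
grasp_force: 0.0
```

>>> apply_moves:
  targets:
    - {"linear":[0,0,1.5],"twist":0}
    - {"linear":[0,0,1.5],"twist":0}
    - {"linear":[0,0,0],"twist":0}

```text
t: 6.25
tcp_pos: [0.5765, -0.0315, 0.0687]
orientation: [[1.0, 0.006, -0.001], [0.006, -1.0, -0.0], [-0.001, 0.0, -1.0]]
contact_force: [0.0, 0.4, 0.6]
opening: 0.0004
grasp_force: 0.0
```

Run:
```python
from h import *
print(read_state()["contact_force"])
out=[]
for n,x0,y0 in(("side",300,180),("scene",270,140)):
    im=capture(n);save(n+"2",im); out.append(cv2.resize(im[y0:y0+75,x0:x0+100],None,fx=4,fy=4,interpolation=cv2.INTER_CUBIC))
save("p2",np.hstack(out))
```

```text
[0.00155868 0.41298947 0.56518019]
```

View pics/p2.png

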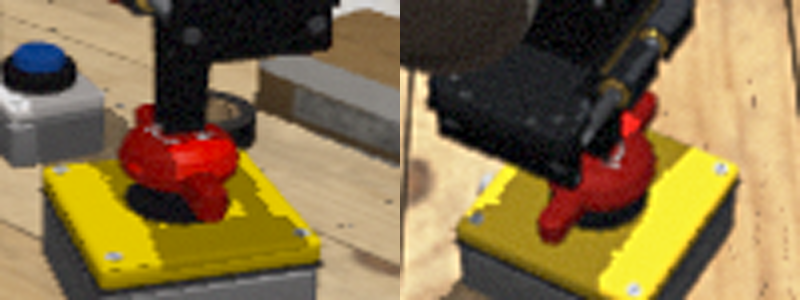

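The fingertip now sits on the crown, at about side crop (182,132), so contact is imminent. The tip is about 24 mm above the reported TCP, so I expect full press at a reported z ≈ 0.057.

>>> apply_moves:
  targets:
    - {"linear":[0,0,2],"twist":0}
    - {"linear":[0,0,2],"twist":0}
    - {"linear":[0,0,0],"twist":0}

```text
t: 6.65
tcp_pos: [0.577, -0.0314, 0.0652]
orientation: [[1.0, 0.007, 0.001], [0.007, -1.0, -0.0], [0.001, 0.0, -1.0]]
contact_force: [0.1, 1.4, 3.0]
opening: 0.0004
grasp_force: 1.4
```

>>> apply_moves:
  targets:
    - {"linear":[0,0,2],"twist":0}
    - {"linear":[0,0,2],"twist":0}
    - {"linear":[0,0,2],"twist":0}
    - {"linear":[0,0,2],"twist":0}
    - {"linear":[0,0,0],"twist":0}

```text
t: 7.15
tcp_pos: [0.577, -0.0314, 0.0566]
orientation: [[1.0, 0.006, 0.0], [0.006, -1.0, 0.0], [0.0, -0.0, -1.0]]
contact_force: [0.0, -0.8, 1.3]
opening: 0.0005
grasp_force: 0.9
```

>>> apply_moves:
  targets:
    - {"linear":[0,0,1],"twist":0}
    - {"linear":[0,0,1],"twist":0}
    - {"linear":[0,0,0],"twist":0}

```text
t: 7.45
tcp_pos: [0.577, -0.0314, 0.0551]
orientation: [[1.0, 0.006, 0.0], [0.006, -1.0, -0.0], [0.0, 0.0, -1.0]]
contact_force: [-0.4, 0.1, 5.2]
opening: 0.0003
grasp_force: 2.2
```

>>> apply_moves:
  targets:
    - {"linear":[0,0,1],"twist":0}
    - {"linear":[0,0,1],"twist":0}
    - {"linear":[0,0,0],"twist":0}

```text
t: 7.75
tcp_pos: [0.5772, -0.0314, 0.0547]
orientation: [[1.0, 0.007, 0.001], [0.007, -1.0, -0.0], [0.001, 0.0, -1.0]]
contact_force: [-2.5, 0.7, 12.0]
opening: 0.0005
grasp_force: 5.9
```

Solid stop reached: 12 N with the head stationary at reported z 0.0547, so the real tip is about 26 mm above the reported value. Next I'll lift off, check the latch, and move to the +x side of the right ear.

>>> apply_moves:
  targets:
    - {"linear":[0,0,-4],"twist":0}
    - {"linear":[0,0,-12],"twist":0}
    - {"linear":[0,0,-20],"twist":0}
    - {"linear":[10,20,0],"twist":0}
    - {"linear":[14,32,0],"twist":0}
    - {"linear":[0,0,0],"twist":0}
    - {"linear":[0,0,0],"twist":0}

```text
t: 8.45
tcp_pos: [0.6003, -0.0838, 0.0883]
orientation: [[1.0, 0.004, -0.002], [0.004, -1.0, 0.0], [-0.002, -0.0, -1.0]]
contact_force: [-0.4, 0.7, 0.5]
opening: 0.0002
grasp_force: 0.0
```

Run:
```python
from h import *
s=read_state();print(s["t"],s["tcp_pos"],s["contact_force"])
out=[]
for n,x0,y0 in(("side",300,180),("scene",270,140)):
    im=capture(n);save(n+"3",im); out.append(cv2.resize(im[y0:y0+75,x0:x0+100],None,fx=4,fy=4,interpolation=cv2.INTER_CUBIC))
    for b in blobs(im,"red",60):
        r=cv2.boundingRect(b)
        if 295<r[0]<360 and 155<r[1]<240: print(n,r)
save("p3",np.hstack(out))
```

```text
8.45 [ 0.60027459 -0.08382202  0.08826541] [-0.43957933  0.74626051  0.48180436]
side (330, 210, 29, 30)
scene (305, 166, 29, 37)
```

View pics/p3.png

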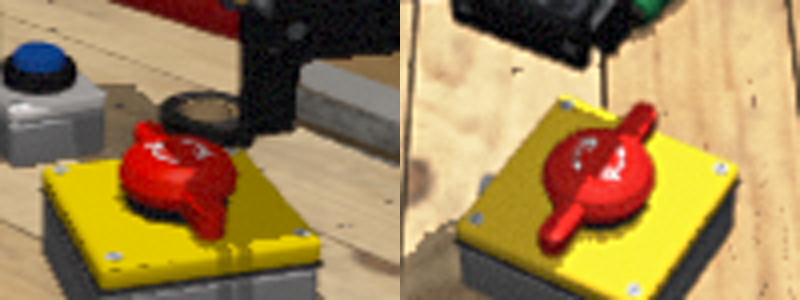

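The head is about 4 px lower in both views, so it is latched, and the finger stands beyond the right ear. Next I'll go down beside the ear and begin the arc about the button axis (5° per row).

>>> apply_moves:
  targets:
    - {"linear":[0,0,20],"twist":0}
    - {"linear":[0,0,17],"twist":0}
    - {"linear":[0,0,10],"twist":0}
    - {"linear":[0,0,0],"twist":0}
    - {"linear":[0,0,0],"twist":0}

```text
t: 9.05
tcp_pos: [0.6014, -0.0829, 0.0424]
orientation: [[1.0, 0.007, 0.0], [0.007, -1.0, -0.0], [0.0, 0.0, -1.0]]
contact_force: [-1.2, 0.5, 1.1]
opening: 0.0003
grasp_force: 0.0
```

>>> apply_moves:
  targets:
    - {"linear":[-4.65,1.8,0],"twist":5}
    - {"linear":[-4.65,1.8,0],"twist":5}
    - {"linear":[-4.65,1.8,0],"twist":5}
    - {"linear":[-4.65,1.8,0],"twist":5}
    - {"linear":[0,0,0],"twist":0}

```text
t: 9.55
tcp_pos: [0.5822, -0.0881, 0.0432]
orientation: [[0.942, -0.336, 0.002], [-0.336, -0.942, 0.0], [0.002, -0.001, -1.0]]
contact_force: [-0.5, 0.6, -0.6]
opening: 0.0004
grasp_force: 0.2
```

>>> apply_moves:
  targets:
    - {"linear":[-4.65,1.8,1.5],"twist":5}
    - {"linear":[-4.65,1.8,0],"twist":5}
    - {"linear":[-4.65,1.8,0],"twist":5}
    - {"linear":[-4.65,1.8,0],"twist":5}
    - {"linear":[-4.65,1.8,0],"twist":5}
    - {"linear":[0,0,0],"twist":0}

```text
t: 10.15
tcp_pos: [0.5578, -0.0843, 0.0413]
orientation: [[0.713, -0.701, 0.002], [-0.701, -0.713, 0.0], [0.001, -0.001, -1.0]]
contact_force: [-0.3, 0.4, -0.4]
opening: 0.0005
grasp_force: 0.3
```

Run:
```python
from h import *
s=read_state();print(s["t"],s["tcp_pos"],s["contact_force"],s["moment"])
out=[]
for n,x0,y0 in(("side",300,180),("scene",270,140)):
    im=capture(n);save(n+"4",im); out.append(cv2.resize(im[y0:y0+75,x0:x0+100],None,fx=4,fy=4,interpolation=cv2.INTER_CUBIC))
    for b in blobs(im,"red",60):
        r=cv2.boundingRect(b)
        if 295<r[0]<360 and 155<r[1]<240: print(n,r)
save("p4",np.hstack(out))
```

```text
10.15 [ 0.55777422 -0.0842682   0.04134869] [-0.31528548  0.39231819 -0.36752211] [-0.16559014 -0.12389339  0.01220923]
```

View pics/p4.png

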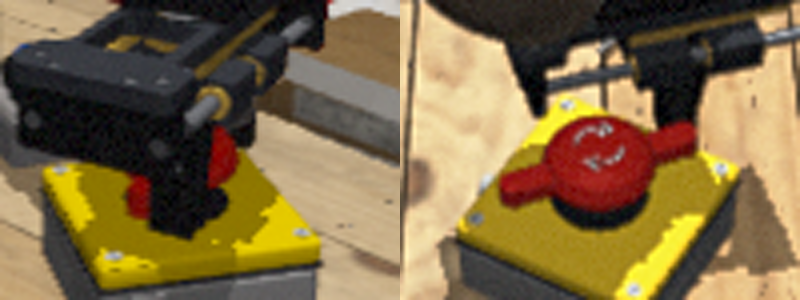

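The head has turned about 40° and stands high again with its black stem showing, so it has been released. Next I'll back the finger off tangentially, lift, turn back and look.

>>> apply_moves:
  targets:
    - {"linear":[12,0,0],"twist":0}
    - {"linear":[15,0,0],"twist":0}
    - {"linear":[20,0,0],"twist":0}
    - {"linear":[0,0,-30],"twist":0}
    - {"linear":[0,0,-40],"twist":-8}
    - {"linear":[0,0,-40],"twist":-8}
    - {"linear":[0,0,-20],"twist":-8}
    - {"linear":[0,0,0],"twist":-8}
    - {"linear":[0,0,0],"twist":-8}
    - {"linear":[0,0,0],"twist":-4}
    - {"linear":[0,0,0],"twist":0}
    - {"linear":[0,0,0],"twist":0}

```text
t: 11.45
tcp_pos: [0.5911, -0.1179, 0.1704]
orientation: [[1.0, -0.012, -0.0], [-0.012, -1.0, -0.0], [-0.0, 0.0, -1.0]]
contact_force: [-0.5, -0.7, 0.2]
opening: 0.0005
grasp_force: 0.0
```

Run:
```python
from h import *
s=read_state();print(s["t"],s["tcp_pos"],s["contact_force"],np.round(s["orientation"],3).tolist())
for n in("side","scene"):
    im=capture(n);save(n+"5",im)
    for b in blobs(im,"red",60):
        r=cv2.boundingRect(b)
        if 295<r[0]<360 and 155<r[1]<240: print(n,r)
```

```text
11.45 [ 0.59114491 -0.1178796   0.17035648] [-0.52421397 -0.7029882   0.2246125 ] [[1.0, -0.012, -0.0], [-0.012, -1.0, -0.0], [-0.0, 0.0, -1.0]]
side (329, 206, 30, 29)
scene (305, 163, 29, 37)
```

The red outline is back at its initial place (side top row 206, against 210 when latched), so the head is fully out and turned back. Now on to blue.

>>> apply_moves:
  targets:
    - {"linear":[0,0,-30],"twist":0}
    - {"linear":[-4.5,-35.4,0],"twist":0}
    - {"linear":[-4.5,-35.4,0],"twist":0}
    - {"linear":[-4.5,-35.4,0],"twist":0}
    - {"linear":[-4.5,-35.4,0],"twist":0}
    - {"linear":[-4.5,-35.4,0],"twist":0}
    - {"linear":[-4.5,-35.4,0],"twist":0}
    - {"linear":[-4.5,-35.4,0],"twist":0}
    - {"linear":[-4.5,-35.4,0],"twist":0}
    - {"linear":[0,0,40],"twist":0}
    - {"linear":[0,0,40],"twist":0}
    - {"linear":[0,0,40],"twist":0}
    - {"linear":[0,0,25],"twist":0}
    - {"linear":[0,0,0],"twist":0}
    - {"linear":[0,0,0],"twist":0}

```text
t: 13.05
tcp_pos: [0.5587, 0.1663, 0.056]
orientation: [[1.0, -0.011, 0.001], [-0.011, -1.0, -0.0], [0.001, 0.0, -1.0]]
contact_force: [0.1, -0.5, 0.4]
opening: 0.0004
grasp_force: 0.0
```

>>> apply_moves:
  targets:
    - {"linear":[0,0,6],"twist":0}
    - {"linear":[0,0,6],"twist":0}
    - {"linear":[0,0,4],"twist":0}
    - {"linear":[0,0,3],"twist":0}
    - {"linear":[0,0,3],"twist":0}
    - {"linear":[0,0,0],"twist":0}

```text
t: 13.65
tcp_pos: [0.558, 0.1661, 0.0337]
orientation: [[1.0, -0.011, 0.0], [-0.011, -1.0, -0.0], [0.0, 0.0, -1.0]]
contact_force: [-0.8, 0.0, 3.9]
opening: 0.0004
grasp_force: 1.8
```

>>> apply_moves:
  targets:
    - {"linear":[0,0,1.5],"twist":0}
    - {"linear":[0,0,1.5],"twist":0}
    - {"linear":[0,0,1],"twist":0}
    - {"linear":[0,0,0],"twist":0}

```text
t: 14.05
tcp_pos: [0.5581, 0.1661, 0.0317]
orientation: [[1.0, -0.01, 0.001], [-0.01, -1.0, -0.0], [0.001, 0.0, -1.0]]
contact_force: [-5.2, -0.4, 14.4]
opening: 0.0005
grasp_force: 6.9
```

Blue hit its solid stop: 14 N, 5 mm in. Now I'll release it and lift clear.

>>> apply_moves:
  targets:
    - {"linear":[0,0,-4],"twist":0}
    - {"linear":[0,0,-8],"twist":0}
    - {"linear":[0,0,-30],"twist":0}
    - {"linear":[0,0,-40],"twist":0}
    - {"linear":[0,0,-40],"twist":0}
    - {"linear":[0,0,-40],"twist":0}
    - {"linear":[0,0,0],"twist":0}
    - {"linear":[0,0,0],"twist":0}
    - {"linear":[0,0,0],"twist":0}

```text
t: 14.95
tcp_pos: [0.557, 0.1658, 0.19]
orientation: [[1.0, -0.011, -0.002], [-0.011, -1.0, -0.001], [-0.002, 0.001, -1.0]]
contact_force: [-0.1, -0.1, -0.9]
opening: 0.0006
grasp_force: 0.0
```

Run:
```python
from h import *
s=read_state();print(s["t"],s["tcp_pos"],s["contact_force"])
out=[]
for n in("side","scene"):
    im=capture(n);save(n+"6",im)
    for k in("red","blue"):
      for b in blobs(im,k,60):
        r=cv2.boundingRect(b)
        if 265<r[0]<360 and 155<r[1]<260: print(n,k,r)
    out.append(im[100:400,130:530])
save("end",np.hstack(out))
```

```text
14.95 [0.55704014 0.16578041 0.19003228] [-0.08230041 -0.05848644 -0.94584274]
side red (330, 206, 29, 29)
side red (294, 156, 89, 33)
side blue (303, 191, 13, 7)
scene red (305, 162, 29, 36)
scene blue (269, 252, 17, 16)
scene blue (321, 227, 20, 16)
```

View pics/end.png

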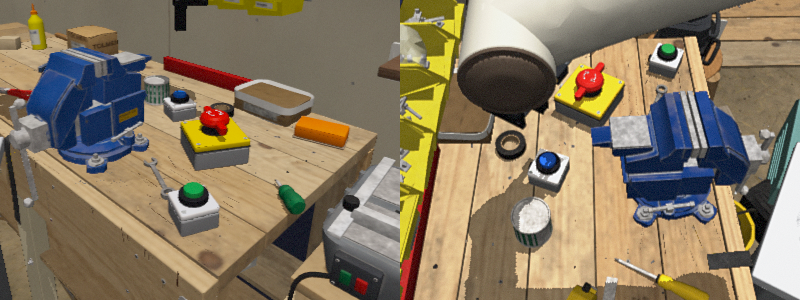

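The final view shows the red head (214,118 in the left half), blue button (179,97) and loose items unmoved; the red and blue outlines match the first pictures exactly.

```bash
python3 -c "
from station import job_done
print(job_done())"
```

```text
the job is handed in; nothing more can be done
None
```

I pressed the stop until it latched, turned it clockwise by its right ear until it sprang fully out, then pressed blue fully and released it; green and the loose items were left alone, and the job was handed in at about 15 s of 48 s.

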